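Shut the drain valve in the air manifold box

ROBOT

A 7-joint arm with a two-finger parallel gripper is mounted at the origin on a cart in front of the work surface, level with it; the furniture and walls round the work are solid. World frame = base frame: x ahead of the robot, y to its left, z up, the work surface at z = 0. Lengths are in m, angles in degrees, forces in N, time in s.
With the tool pointing down it reaches from about 0.425 to 0.875 m from the base axis. Payload 4.7 kg.
Tool frame: the origin (TCP) lies midway between the tips of the shut fingers; the grasp point (between the pads) lies 19 mm behind it; z points along the fingers, y is the line along which they close (so a half turn about z gives the same grasp; the last joint's range is limited). The gripper opens to 87 mm and grips with 3 to 60 N. Pads are 19 mm wide; open, the fingers measure 117 mm over their backs; the gripper's body (75 mm by 190 mm) begins 51 mm behind the grasp point.
Start: joints at [-64.223, 18.392, -4.016, 83.108, 1.295, 78.541, -3.26], TCP at [0.274, 0.589, 0.223] pointing down, gripper open.
Joint ranges: [-163.93, 163.93], [-17.29, 119.83], [-79.2, 71.16], [3.27, 140.29], [-89.18, 269.18], [5.43, 117.66], [-154.24, 154.24]. Speed limits (degrees/s): [147.25, 147.25, 180, 180, 180, 180, 180].

INTERFACE

Orientations are given as [roll, pitch, yaw] about the fixed x, y, z axes, in that order (R = Rz(yaw) Ry(pitch) Rx(roll)).
In Python, from cell import env, viewer, boxes_of, masks_of gives the robot as it stands. The module is installed in compiled form; this text tells all that it offers.
- The arm moves only by the tool apply_moves, never from a script. Its argument "moves" is a list of rows, each a list of 7 numbers: the shift along the tool's x, y, z scaled (see below), then the turn, a rotation vector about the tool's x, y, z scaled (see below), then the opening, from 0 (shut) to 1 (fully open). A call has 1 to 20 rows; each row is the pose to reach, as a shift and turn from the pose commanded when the call began, along the tool's axes at that moment; what a row does not reach only later rows make up. The controller multiplies each number of a shift by 0.2 m and each number of a turn by 1.5 rad. A row lasts 1/10 s, in which the tool goes at most 50 mm and 8.59 degrees, less where a joint would pass 70% of its speed; a pose out of reach is approached as far as the arm can. A call with a number of a shift or a turn outside -1 to 1 is refused whole. A call with a gripper value outside its range is refused whole. The fingers move at their own pace and stop on an object; "grip_force" is the grip in N (left out, the last holds). Time passes only in rows, so rows that repeat a pose let the fingers close. It gives the time, the measured TCP pose, the force, the opening and the grip force at its end, in the units of the state.
- env.get_obs(): the state, without advancing time (a new reading comes with each control period).
- viewer.read_camera(name): name is "scene" or "top" or "wrist"; returns the picture (420x560x3 uint8, red, green, blue); there is no depth.
- viewer.get_calibration(name): a dict with "fov_y" (degrees; the focal length in pixels is half the picture's height over the tangent of half this angle, whatever the lens; pixels are square), "cx", "cy" (the principal point, pixels), "position" and "orientation" of the camera in the world. Camera axes: x right, y up, looking along -z (the intrinsics and any distortion apply to the point x, -y, -z); pixel columns grow to the right and rows downward; lengths in m; the calibration is good to about 2 mm. A picture is of the moment at which its call begins: read the wrist's pose just before it. get_calibration takes no time and is no camera call; for the wrist camera it gives the pose at the moment of the call.
- env.sign_off(): hands the job in; it is judged then, once.
Trained networks look in the newest picture that a camera, given by its name, has taken for a name from the list of things; names that differ only in an ending like _2 or _b are one class to them, and where a whole thing is asked for, a point or a joint stands for the part that bears it (a point fixed in the world has none). Each returns a list of dicts, best first, with "conf" (0 to 1); they miss things now and then, are a little off and sometimes report something else, mostly with a low value. They report only what shows in the picture. A call takes as long as a camera call.
- boxes_of(camera, target): "location" ([column, row] in pixels, amid what is visible of it).
- masks_of(camera, target): "pixels" (420x560 bool, what is visible of it) and "location" ([column, row] in pixels, amid what is visible of it).
The state is a dict: "time_s": time; "qpos": joint angles; "joint_velocities": joint speeds; "effort": joint torques, N m; "tool_pos": TCP position; "tool_rot": TCP orientation; "force": force on the tool from outside, world axes, zero at the start; "wrist_torque": the same for the moment, N m; "grip_width": finger opening in m; "grasp_force": force on a finger pad.
Only numpy, scipy, OpenCV 4.12 (cv2) and the standard library are available. Lean on these libraries where they do the work, as an engineer would, in place of code of your own. Each camera call takes 0.05 s, during which the arm holds its last target. There are 200 camera calls.

TASK

The air manifold box on the bench has been drained and is going back on the line: with the fingertips push the black ridge on its sliding cover until the cover is fully over to the right, then push the red drain handle clockwise until it is fully shut, crosswise to its pipe. Only push: do not take the ridge or a handle between the fingers. Leave the cover open, the blue outlet handle as it is, and the things behind the box where they are.

Things in the scene. Friction and masses are not known exactly. Their poses are not given: they have to be found in the camera images.
- air_box: grey steel box fixed on the bench, 130 mm deep (x), 426 mm long (y), 95 mm high over the rails; origin under its centre, x to its back (away from the robot), y to its left, z up. Left half: open compartment under the cover, y 4 to 210 mm, x -62 to 62 mm. Right half: decked over, gauge and knob on its front. Valve outlets stick out 45 mm in front of the left half.
- valve_bay (a point): centre of the compartment's mouth, between the rails, 90 mm above the bench; axes as the box's. Two ball valves stand below, stems 86 mm apart along y (51 mm right and 35 mm left of here, 12 mm to the back); which is in which place changes. Under the handles brass bodies and pipes reach 66 mm up near the stems (within 12 mm) and 59 mm elsewhere; a bar along the back is 59 mm high.
- cover (a joint): slide of the steel cover plate in the box's rails, m: 0 = over the compartment, 0.200 = fully to the right at its stop, compartment bare. Grows towards the box's -y; needs about 3 N and stays where it is left. The plate's top is 90.5 mm above the bench.
- cover_ridge (a point): centre of the black ridge on the cover, 101 mm above the bench; it moves with the cover. The ridge is 80 mm long along the box's x, 10 mm thick along y, and its top is 109.5 mm above the bench; a 3 mm high foot spreads 13 mm to either side of this point along y (its top 93.5 mm above the bench). Axes as the box's.
- red_handle (a joint): turn of the drain valve's handle, rad: 0 = open, handle in line with its pipe and pointing to the front of the box; pi/2 = shut, handle across the pipe and pointing to the box's left (hard stop). Grows clockwise seen from above, stays where it is left, and takes about 3 N at the middle of the sleeve.
- red_handle_grip (a point): middle of the red sleeve of the drain valve's handle, 71.5 mm above the bench. Sleeve 40 mm long, 15 mm wide, 10 mm thick (top at 76.5 mm), from 22 to 62 mm off the stem. Axes turn with the handle: -x from stem to tip, y across, z up. This is the handle to be shut; its outlet at the box's front has a copper-coloured silencer.
- red_handle_stem (a point): on the vertical axis about which the red handle turns, at the sleeve's height; axes parallel to the box's
- blue_handle (a joint): turn of the outlet valve's handle, rad: 0 = open, handle in line with its pipe and pointing to the front of the box; pi/2 = shut, handle across the pipe and pointing to the box's left (hard stop). Grows clockwise seen from above, stays where it is left, and takes about 3 N at the middle of the sleeve.
- blue_handle_grip (a point): middle of the blue sleeve of the outlet valve's handle, 71.5 mm above the bench. Sleeve 40 mm long, 15 mm wide, 10 mm thick (top at 76.5 mm), from 22 to 62 mm off the stem. Axes turn with the handle: -x from stem to tip, y across, z up. It stays open.
- blue_handle_stem (a point): on the vertical axis about which the blue handle turns, at the sleeve's height; axes parallel to the box's
- spanner_10: steel spanner, 138x19x8 mm, lying loose along the back of the box's right half; origin under its centre
- glue_bottle: white glue bottle with yellow nozzle, 39 mm across, 115 mm tall, standing loose behind the middle of the box; origin under its centre
- driver_small: small blue screwdriver, 131x18x16 mm, lying loose along the back of the box's left half; origin under its centre

How it is judged (in metres and radians):
On the way, in this order (a step that is already met when the one before it is completed fails the run):
1. the cover is slid fully aside (within 15 mm of its right stop) while the red handle is still open (value of joint cover above 0.185 m and value of joint red_handle below 0.6 rad), for 0.2 s.
2. the red handle is pushed shut (value of joint red_handle above 1.48 rad), for 0.2 s.
At the end, for the whole second after the job is handed in: The cover stands within 15 mm of its right stop, the red handle is within 5 degrees of crosswise (shut), the blue handle is within 11 degrees of in line (open), cover and handle are at rest, and the spanner, bottle and screwdriver lie within 20 mm of where they were (value of joint cover above 0.185 m and value of joint red_handle above 1.48 rad and value of joint blue_handle below 0.2 rad and velocity of joint red_handle below 0.05 rad/s and velocity of joint cover between -0.01 and 0.01 m/s and distance of each of spanner_10, glue_bottle, driver_small from where it was at the start of the episode below 0.02 m); the robot touches nothing.
It fails at once if the cover's ridge is taken between the fingers (y of the grasp point in the frame of cover_ridge between -0.007 and 0.007 m and z of the grasp point in the frame of cover_ridge below 0.022 m and x of the grasp point in the frame of cover_ridge between -0.05 and 0.05 m and contact force between the fingers and cover above 0.5 N).
It fails at once if the red handle is taken between the fingers (y of the grasp point in the frame of red_handle_grip between -0.007 and 0.007 m and z of the grasp point in the frame of red_handle_grip below 0.018 m and x of the grasp point in the frame of red_handle_grip between -0.03 and 0.03 m and contact force between the fingers and red_handle above 0.5 N).
It fails at once if the blue handle is taken between the fingers (y of the grasp point in the frame of blue_handle_grip between -0.007 and 0.007 m and z of the grasp point in the frame of blue_handle_grip below 0.018 m and x of the grasp point in the frame of blue_handle_grip between -0.03 and 0.03 m and contact force between the fingers and blue_handle above 0.5 N).
It fails at once if the blue outlet handle is turned by more than about 10 degrees (value of joint blue_handle above 0.2 rad).
It fails at once if a thing behind the box is picked up or pushed away by more than 20 mm (distance of any of spanner_10, glue_bottle, driver_small from where it was at the start of the episode above 0.02 m).
It also fails if it takes over 45 s, if anything falls off the work surface, if the arm or the gripper's body presses on something with over 40 N, if the wrist force passes 120 N, or if a joint passes its speed limit or range.

## Working session

There is one attempt and no reset: what is moved stays moved. The work goes in short steps, Python scripts to look and compute and a tool call to move; the robot and the scene stay as the last step left them, time stands still between calls to the robot, and variables do not carry over. Pictures are saved under pics/ and viewed, at most 10 in all, crops included, and the job is handed in when it is done.

Besides the shell and the picture viewer there is one more tool, called after "Call:" as name([rows], argument=value, ...), one row to a line, values as JSON. apply_moves: Moves the arm, as the interface text tells. Shifts and turns lie within -1 to 1; 1 stands for 0.2 m of shift or 1.5 rad of turn. Its arguments: {"type":"object","properties":{"moves":{"type":"array","items":{"type":"array","items":{"type":"number","minimum":-1,"maximum":1}}},"grip_force":{"type":"number"}},"required":["moves"]}

```bash
mkdir -p pics; cat > h.py <<'E'
import numpy as np, cv2
from cell import env, viewer, boxes_of, masks_of
from scipy.spatial.transform import Rotation as R
def rot(o):
    o=np.array(o,float)
    if o.shape==(3,3): return o
    return R.from_euler('xyz',o,degrees=True).as_matrix()
def to_plane(c,px,z):
    f=210/np.tan(np.radians(c['fov_y']/2))
    d=np.array([(px[0]-c['cx'])/f,-(px[1]-c['cy'])/f,-1.]); d=rot(c['orientation'])@d
    p=np.array(c['position']); return p+d*(z-p[2])/d[2]
def proj(c,P):
    f=210/np.tan(np.radians(c['fov_y']/2))
    q=rot(c['orientation']).T@(np.array(P)-np.array(c['position']))
    return np.array([c['cx']+f*q[0]/-q[2],c['cy']-f*q[1]/-q[2]])
E
python3 - <<'E'
from h import *
ims=[]
for n in('scene','top'):
    im=viewer.read_camera(n); c=viewer.get_calibration(n); print(n,c)
    cv2.imwrite(f'pics/{n}0.png',im[:,:,::-1])
    for t,z in(('cover_ridge',.1),('air_box',.09),('red_handle',.0715),('blue_handle',.0715),('red_handle_grip',.0715),('spanner_10',.004),('glue_bottle',.06),('driver_small',.008)):
        for b in boxes_of(n,t)[:2]: print(t,round(b['conf'],2),np.round(b['location']),to_plane(c,b['location'],z).round(3))
o=env.get_obs(); print(o['tool_pos'],o['tool_rot'],o['time_s'],o['grip_width'])
E
```

```text
scene {'fov_y': 43.898213713743075, 'cx': 291.76298649013046, 'cy': 207.69622098238324, 'position': array([-0.01948014, -0.6372454 ,  0.54589316]), 'orientation': array([ 56.75127057,   1.06217185, -58.80044702])}
cover_ridge 0.84 [265. 216.] [ 0.519 -0.254  0.1  ]
air_box 0.56 [332. 251.] [ 0.504 -0.377  0.09 ]
red_handle_grip 0.7 [330. 251.] [ 0.523 -0.365  0.072]
glue_bottle 0.71 [331. 191.] [ 0.692 -0.278  0.06 ]
top {'fov_y': 46.402710719290745, 'cx': 279.949075136661, 'cy': 213.58562937368868, 'position': array([ 0.49332643, -0.26106836,  0.98756883]), 'orientation': array([  4.63705329,   1.30439176, -88.61792473])}
cover_ridge 0.91 [280. 231.] [ 0.534 -0.241  0.1  ]
cover_ridge 0.44 [361. 176.] [ 0.637 -0.385  0.1  ]
air_box 0.83 [324. 227.] [ 0.543 -0.32   0.09 ]
spanner_10 0.75 [365. 173.] [ 0.658 -0.407  0.004]
glue_bottle 0.68 [311. 176.] [ 0.642 -0.296  0.06 ]
glue_bottle 0.17 [326. 225.] [ 0.548 -0.325  0.06 ]
driver_small 0.7 [270. 189.] [ 0.622 -0.216  0.008]
[0.27441669 0.58927511 0.22263651] [1.79990601e+02 3.24808135e-03 1.55032452e+02] 0.9 0.08700038423319272
```

View pics/top0.png

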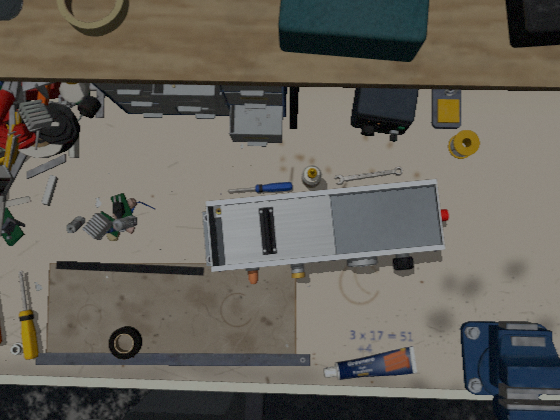

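View pics/scene0.png

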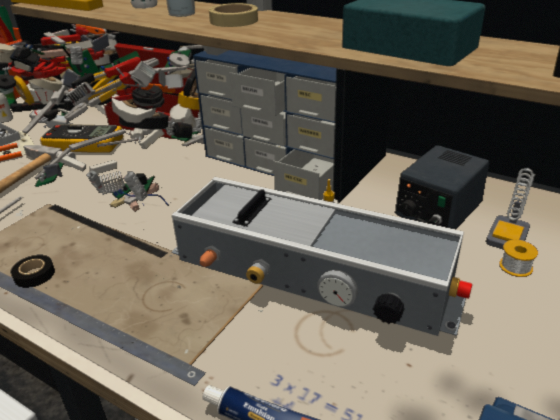

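```bash
cat >> h.py <<'E'
def fitbox(pix,z=.095):
    c=viewer.get_calibration('top')
    P=np.array([to_plane(c,p,z)[:2] for p in pix])
    L=np.array([[65,213],[-65,213],[-65,-213],[65,-213]])/1000.
    m=P.mean(0); Q=P-m
    a=np.arctan2((L[:,0]*Q[:,1]-L[:,1]*Q[:,0]).sum(),(L*Q).sum())
    Rm=np.array([[np.cos(a),-np.sin(a)],[np.sin(a),np.cos(a)]])
    return m,a,Rm,((P-m)@Rm-L)*1000
E
python3 - <<'E'
from h import *
m,a,Rm,e=fitbox([(207,202),(213,270),(442,250),(437,182)])
print(m,np.degrees(a),e.round(1))
for n in('top','scene'):
    im=cv2.imread(f'pics/{n}0.png'); c=viewer.get_calibration(n)
    W=lambda x,y,z: proj(c,[*(m+Rm@np.array([x,y])),z])
    q=[W(x,y,.095) for x,y in((.065,.213),(-.065,.213),(-.065,-.213),(.065,-.213))]
    big=cv2.resize(im,None,fx=2,fy=2,interpolation=cv2.INTER_CUBIC)
    cv2.polylines(big,[np.int32(np.array(q)*2)],True,(0,255,0),1)
    for x,y in((.012,.142),(.012,.056)): cv2.circle(big,tuple(np.int32(W(x-.05,y,.0905)*2)),4,(0,0,255),1)
    for x,y in((-.11,.142),(-.11,.056)): cv2.circle(big,tuple(np.int32(W(x,y,.05)*2)),4,(255,0,0),1)
    crop=big[330:630,360:940] if n=='top' else big[330:690,330:960]
    if n=='top': A=crop
    else: B=crop
w=max(A.shape[1],B.shape[1]); f=lambda i:cv2.copyMakeBorder(i,0,0,0,w-i.shape[1],0)
o=np.vstack([f(A),f(B)]); print(o.shape); cv2.imwrite('pics/ov.png',o[:600] if 0 else cv2.resize(o,None,fx=.9,fy=.9))
# ridge by threshold
c=viewer.get_calibration('top'); g=cv2.imread('pics/top0.png')[:,:,1]; k=np.zeros_like(g);k[200:262,250:290]=1
ys,xs=np.where((g<70)&(k>0)); px=(xs.mean(),ys.mean()); p=to_plane(c,px,.107); print(px,p,Rm.T@(p[:2]-m))
E
```

```text
[ 0.54464594 -0.32032126] 6.241870443295402 [[-2.8 -2.6]
 [ 2.4 -4.5]
 [ 3.3  5.9]
 [-2.9  1.2]]
(660, 630, 3)
(np.float64(267.42), np.float64(230.6)) [ 0.53304839 -0.21749312  0.107     ] [-0.00034873  0.1034795 ]
```

View pics/ov.png

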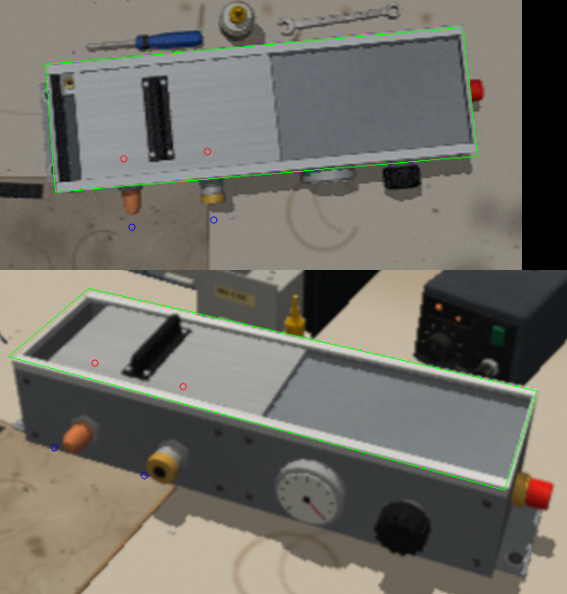

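Call:
apply_moves([
  [-0.93, -0.37, 0, 0, 0, 0.684, 0],
  [-0.93, -0.37, 0, 0, 0, 0.684, 0],
  [-0.93, -0.37, 0, 0, 0, 0.684, 0],
  [-0.93, -0.37, 0, 0, 0, 0.684, 0],
  [-0.93, -0.37, 0, 0, 0, 0.684, 0],
  [-0.93, -0.37, 0, 0, 0, 0.684, 0],
  [-0.93, -0.37, 0, 0, 0, 0.684, 0],
  [-0.93, -0.37, 0, 0, 0, 0.684, 0],
])

```text
time_s: 1.7
tool_pos: [0.4119, 0.4436, 0.2227]
tool_rot: [180.0, -0.0, 96.2]
force: [-0.0, -0.1, -0.1]
grip_width: 0.031
grasp_force: 0.0
```

Call:
apply_moves([
  [-0.25, 0.05, 0, 0, 0, 0, 0],
  [-0.5, 0.1, 0, 0, 0, 0, 0],
  [-0.75, 0.2, 0, 0, 0, 0, 0],
  [-1, 0.25, 0, 0, 0, 0, 0],
  [-1, 0.25, 0, 0, 0, 0, 0],
])

```text
time_s: 2.2
tool_pos: [0.4864, 0.2423, 0.2232]
tool_rot: [179.9, 0.2, 95.8]
force: [0.0, 0.8, 0.3]
grip_width: 0.0009
grasp_force: 0.0
```

Call:
apply_moves([
  [-0.25, 0, 0, 0, 0, 0, 0],
  [-0.5, 0, 0, 0, 0, 0, 0],
  [-0.75, 0, 0, 0, 0, 0, 0],
  [-1, 0, 0, 0, 0, 0, 0],
  [-1, 0, 0, 0, 0, 0, 0],
])

```text
time_s: 2.7
tool_pos: [0.5057, 0.0432, 0.2233]
tool_rot: [179.9, 0.2, 95.7]
force: [-0.9, 0.1, 0.9]
grip_width: 0.0004
grasp_force: 0.0
```

Call:
apply_moves([
  [-0.25, 0, 0, 0, 0, 0, 0],
  [-0.5, 0, 0, 0, 0, 0, 0],
  [-0.75, 0, 0, 0, 0, 0, 0],
  [-1, 0, 0, 0, 0, 0, 0],
  [-1, 0, 0, 0, 0, 0, 0],
  [-1, 0, 0, 0, 0, 0, 0],
  [-1, 0, 0, 0, 0, 0, 0],
])

```text
time_s: 3.4
tool_pos: [0.5271, -0.1451, 0.2223]
tool_rot: [-180.0, -0.1, 96.5]
force: [-0.1, 0.6, -0.1]
grip_width: 0.0007
grasp_force: 0.0
```

```bash
cat >> h.py <<'E'
M=np.array([.54465,-.32032]); A=np.radians(6.242); RM=np.array([[np.cos(A),-np.sin(A)],[np.sin(A),np.cos(A)]])
def bx(): 
    o=env.get_obs(); return (RM.T@(o['tool_pos'][:2]-M)).round(4),o['tool_pos'][2],o['force'].round(1),o['time_s']
E
python3 - <<'E'
from h import *
print(bx()); print(env.get_obs()['qpos'].round(0))
im=viewer.read_camera('wrist'); c=viewer.get_calibration('wrist'); print(c)
W=lambda x,y,z: proj(c,[*(M+RM@np.array([x,y])),z])
im=im[:,:,::-1].copy()
q=[W(x,y,.095) for x,y in((.065,.213),(-.065,.213),(-.065,-.213),(.065,-.213))]
cv2.polylines(im,[np.int32(q)],True,(0,255,0),1)
cv2.circle(im,tuple(np.int32(W(0,.1035,.1095))),4,(0,0,255),1)
cv2.imwrite('pics/w1.png',im)
E
```

```text
(array([0.0016, 0.1761]), np.float64(0.22231239858021404), array([-0.1,  0.6, -0.1]), 3.4)
[-21.   6.  37.  99.  -4.  76.  23.]
{'fov_y': 66.2932919703126, 'cx': 279.74323833902326, 'cy': 212.22093705609961, 'position': array([ 0.51878017, -0.07429259,  0.38456457]), 'orientation': array([-15.00084725,  -0.01838296,   6.51034899])}
```

View pics/w1.png

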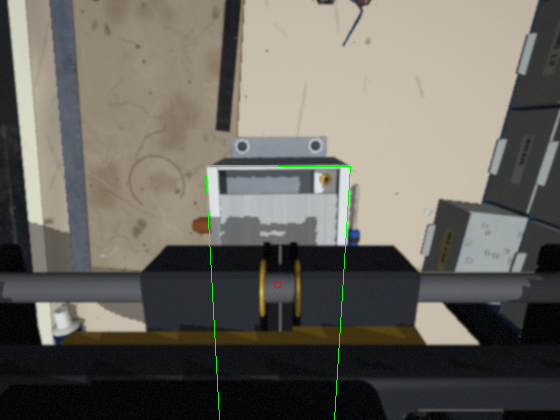

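Call:
apply_moves([
  [-0.143, 0, 0.2, 0, 0, 0, 0],
  [-0.143, 0, 0.4, 0, 0, 0, 0],
  [-0.143, 0, 0.55, 0, 0, 0, 0],
  [-0.143, 0, 0.613, 0, 0, 0, 0],
  [-0.143, 0, 0.613, 0, 0, 0, 0],
  [-0.143, 0, 0.613, 0, 0, 0, 0],
])

```text
time_s: 4.05
tool_pos: [0.5311, -0.1752, 0.1012]
tool_rot: [179.9, 0.0, 96.3]
force: [-0.1, 0.1, 0.9]
grip_width: 0.0005
grasp_force: 0.0
```

Call:
apply_moves([
  [-0.05, 0, 0, 0, 0, 0, 0],
  [-0.1, 0, 0, 0, 0, 0, 0],
  [-0.14, 0, 0, 0, 0, 0, 0],
  [-0.17, 0, 0, 0, 0, 0, 0],
  [-0.21, 0, 0, 0, 0, 0, 0],
  [-0.25, 0, 0, 0, 0, 0, 0],
])

```text
time_s: 4.65
tool_pos: [0.536, -0.2253, 0.1002]
tool_rot: [179.9, -0.0, 96.3]
force: [1.2, 2.9, 1.8]
grip_width: 0.0006
grasp_force: 1.7
```

```bash
python3 -c "
from h import *
print(bx())"
```

```text
(array([0.0018, 0.0954]), np.float64(0.10022514363498279), array([1.2, 2.9, 1.8]), 4.65)
```

Call:
apply_moves([
  [-0.07, 0, 0, 0, 0, 0, 0],
  [-0.14, 0, 0, 0, 0, 0, 0],
  [-0.21, 0, 0, 0, 0, 0, 0],
  [-0.28, 0, 0, 0, 0, 0, 0],
  [-0.35, 0, 0, 0, 0, 0, 0],
  [-0.42, 0, 0, 0, 0, 0, 0],
  [-0.49, 0, 0, 0, 0, 0, 0],
  [-0.55, 0, 0, 0, 0, 0, 0],
  [-0.6, 0, 0, 0, 0, 0, 0],
  [-0.64, 0, 0, 0, 0, 0, 0],
  [-0.66, 0, 0, 0, 0, 0, 0],
])

```text
time_s: 5.75
tool_pos: [0.5491, -0.3579, 0.0998]
tool_rot: [-180.0, 0.0, 96.2]
force: [0.8, 3.5, 0.6]
grip_width: 0.0005
grasp_force: 1.6
```

Call:
apply_moves([
  [-0.02, 0, 0, 0, 0, 0, 0],
  [-0.04, 0, 0, 0, 0, 0, 0],
  [-0.06, 0, 0, 0, 0, 0, 0],
  [-0.06, 0, 0, 0, 0, 0, 0],
])

```text
time_s: 6.15
tool_pos: [0.5505, -0.3696, 0.0998]
tool_rot: [-180.0, 0.1, 96.2]
force: [0.7, 1.9, 0.2]
grip_width: 0.0007
grasp_force: 0.5
```

```bash
python3 -c "
from h import *
print(bx())"
```

```text
(array([ 0.0004, -0.0496]), np.float64(0.09979562540605752), array([0.7, 1.9, 0.2]), 6.15)
```

Not yet at the stop; continue in small steps.

Call:
apply_moves([
  [-0.03, 0, 0, 0, 0, 0, 0],
  [-0.06, 0, 0, 0, 0, 0, 0],
  [-0.08, 0, 0, 0, 0, 0, 0],
  [-0.1, 0, 0, 0, 0, 0, 0],
  [-0.1, 0, 0, 0, 0, 0, 0],
])

```text
time_s: 6.65
tool_pos: [0.5519, -0.3799, 0.0997]
tool_rot: [-179.7, -1.0, 96.4]
force: [-9.2, 22.0, 14.3]
grip_width: 0.0002
grasp_force: 11.4
```

```bash
python3 -c "
from h import *
print(bx())
im=viewer.read_camera('top'); cv2.imwrite('pics/t2.png',cv2.resize(im[150:300,180:460,::-1],None,fx=2.5,fy=2.5))"
```

```text
(array([ 0.0007, -0.06  ]), np.float64(0.09971040413150328), array([-9.2, 22. , 14.3]), 6.65)
```

View pics/t2.png

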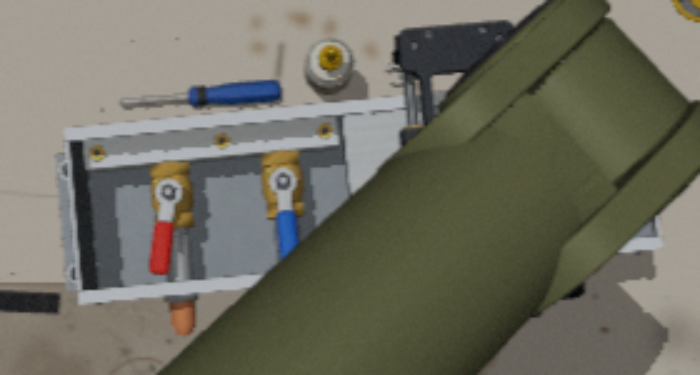

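Call:
apply_moves([
  [0.05, 0, 0, 0, 0, 0, 0],
  [0.12, 0, 0, 0, 0, 0, 0],
  [0.15, 0, -0.1, 0, 0, 0, 0],
  [0.15, 0, -0.3, 0, 0, 0, 0],
  [0.3, 0, -0.4, 0, 0, 0, 0],
  [0.5, -0.1, -0.4, 0, 0, 0, 0],
  [0.7, -0.15, -0.4, 0, 0, 0, 0],
  [0.87, -0.175, -0.4, 0, 0, 0, 0],
  [0.87, -0.175, -0.4, 0, 0, 0, 0],
  [0.87, -0.175, -0.4, 0, 0, 0, 0],
])

```text
time_s: 7.7
tool_pos: [0.4999, -0.2195, 0.1805]
tool_rot: [179.9, 0.1, 96.3]
force: [-0.0, -0.3, 0.1]
grip_width: 0.0004
grasp_force: 0.0
```

```bash
python3 - <<'E'
from h import *
print(bx(), env.get_obs()['tool_rot'])
c=viewer.get_calibration('top')
for nm,p,z in(('redstem',(247.2,226),.078),('bluestem',(293.2,222.8),.078),('redtip',(243.6,258.5),.0765)):
    print(nm,(RM.T@(to_plane(c,p,z)[:2]-M)).round(4))
im=viewer.read_camera('wrist'); c=viewer.get_calibration('wrist'); im=im[:,:,::-1].copy()
W=lambda x,y,z: tuple(np.int32(proj(c,[*(M+RM@np.array([x,y])),z])))
cv2.circle(im,W(.012,.142,.0765),4,(0,255,0),1); cv2.circle(im,W(-.0287,.152,.0765),4,(0,255,0),1); cv2.circle(im,W(.012,.184,.0765),4,(0,255,255),1)
cv2.imwrite('pics/w2.png',im)
E
```

```text
(array([-0.0335,  0.1051]), np.float64(0.18047952016173957), array([-0. , -0.3,  0.1]), 7.7) [1.79873809e+02 6.59296822e-02 9.63070750e+01]
redstem [0.0129 0.1416]
bluestem [0.0114 0.0558]
redtip [-0.0466  0.1532]
```

View pics/w2.png

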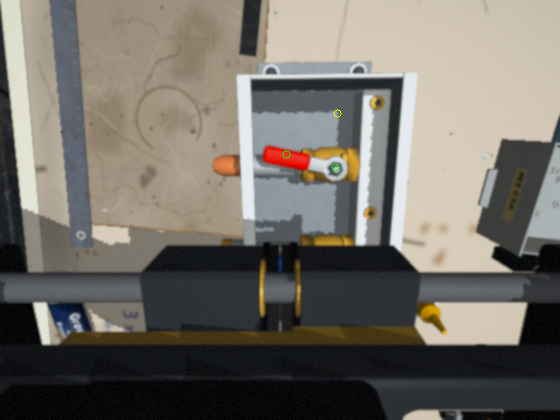

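Call:
apply_moves([
  [0.025, 0, 0.2, 0, 0, 0, 0],
  [0.025, 0, 0.4, 0, 0, 0, 0],
  [0.025, 0, 0.5, 0, 0, 0, 0],
  [0.025, 0, 0.55, 0, 0, 0, 0],
  [0.025, 0, 0.58, 0, 0, 0, 0],
  [0.025, 0, 0.58, 0, 0, 0, 0],
])

```text
time_s: 8.35
tool_pos: [0.4991, -0.2155, 0.0641]
tool_rot: [180.0, 0.1, 96.2]
force: [-0.3, -0.2, -0.5]
grip_width: 0.0004
grasp_force: 0.0
```

```bash
python3 - <<'E'
from h import *
b=bx(); print(b,env.get_obs()['tool_rot'])
for x,y in((-36.6,133.3),(-37.7,147.3),(-34.4,160.1),(-26.4,172.1),(-18.6,179.3),(-10.5,184)): print(((np.array([y,x])/1000-b[0][::-1])/.2).round(3))
E
```

```text
(array([-0.0339,  0.1091]), np.float64(0.06406919685021085), array([-0.3, -0.2, -0.5]), 8.35) [1.79996156e+02 5.52277881e-02 9.61690486e+01]
[ 0.121 -0.014]
[ 0.191 -0.019]
[ 0.255 -0.003]
[0.315 0.038]
[0.351 0.076]
[0.374 0.117]
```

Call:
apply_moves([
  [0.06, -0.01, 0, 0, 0, 0, 0],
  [0.1, -0.014, 0, 0, 0, 0, 0],
  [0.12, -0.014, 0, 0, 0, 0, 0],
  [0.155, -0.017, 0, 0, 0, 0, 0],
  [0.19, -0.019, 0, 0, 0, 0, 0],
  [0.225, -0.012, 0, 0, 0, 0, 0],
  [0.255, -0.003, 0, 0, 0, 0, 0],
  [0.285, 0.016, 0, 0, 0, 0, 0],
  [0.315, 0.038, 0, 0, 0, 0, 0],
  [0.335, 0.056, 0, 0, 0, 0, 0],
  [0.35, 0.076, 0, 0, 0, 0, 0],
  [0.365, 0.095, 0, 0, 0, 0, 0],
  [0.365, 0.095, 0, 0, 0, 0, 0],
])

```text
time_s: 9.65
tool_pos: [0.5103, -0.1386, 0.0637]
tool_rot: [-180.0, -0.0, 96.3]
force: [-1.0, -0.1, 0.2]
grip_width: 0.0003
grasp_force: 0.2
```

```bash
python3 -c "
from h import *
print(bx())"
```

```text
(array([-0.0144,  0.1844]), np.float64(0.06373185508879736), array([-1. , -0.1,  0.2]), 9.65)
```

Call:
apply_moves([
  [0, 0.01, 0, 0, 0, 0, 0],
  [0, 0.02, 0, 0, 0, 0, 0],
  [0, 0.03, 0, 0, 0, 0, 0],
  [0, 0.03, 0, 0, 0, 0, 0],
])

```text
time_s: 10.05
tool_pos: [0.5158, -0.1385, 0.0637]
tool_rot: [-180.0, -0.0, 96.3]
force: [-2.5, 0.8, -0.1]
grip_width: 0.0002
grasp_force: 1.0
```

Call:
apply_moves([
  [0, 0.01, 0, 0, 0, 0, 0],
  [0, 0.02, 0, 0, 0, 0, 0],
  [0, 0.02, 0, 0, 0, 0, 0],
])

```text
time_s: 10.35
tool_pos: [0.5201, -0.1385, 0.0639]
tool_rot: [180.0, -0.0, 96.3]
force: [-2.5, 0.6, -0.6]
grip_width: 0.0002
grasp_force: 1.0
```

```bash
python3 -c "
from h import *
print(bx())"
```

```text
(array([-0.0046,  0.1835]), np.float64(0.0639018228871395), array([-2.5,  0.6, -0.6]), 10.35)
```

Call:
apply_moves([
  [0, 0.01, 0, 0, 0, 0, 0],
  [0, 0.02, 0, 0, 0, 0, 0],
  [0, 0.02, 0, 0, 0, 0, 0],
])

```text
time_s: 10.65
tool_pos: [0.5208, -0.1385, 0.0637]
tool_rot: [-179.6, -0.1, 96.2]
force: [-11.1, 1.9, 6.6]
grip_width: 0.0004
grasp_force: 5.3
```

Call:
apply_moves([
  [0, 0.01, 0, 0, 0, 0, 0],
  [0, 0.015, 0, 0, 0, 0, 0],
  [0, 0.015, 0, 0, 0, 0, 0],
])

```text
time_s: 10.95
tool_pos: [0.5209, -0.1386, 0.0633]
tool_rot: [-179.3, -0.2, 96.2]
force: [-17.9, 2.0, 11.8]
grip_width: 0.0005
grasp_force: 8.6
```

Stop reached. Back off to the front and up, then check.

Call:
apply_moves([
  [0, -0.06, 0, 0, 0, 0, 0],
  [0, -0.12, 0, 0, 0, 0, 0],
  [0, -0.12, -0.15, 0, 0, 0, 0],
  [0, -0.12, -0.4, 0, 0, 0, 0],
  [0, -0.12, -0.65, 0, 0, 0, 0],
  [0.3, -0.12, -0.8, 0, 0, 0, 0],
  [0.55, -0.12, -0.8, 0, 0, 0, 0],
  [0.8, -0.12, -0.8, 0, 0, 0, 0],
  [1, -0.12, -0.8, 0, 0, 0, 0],
  [1, -0.12, -0.8, 0, 0, 0, 0],
  [1, -0.12, -0.8, 0, 0, 0, 0],
  [1, -0.12, -0.8, 0, 0, 0, 0],
])

```text
time_s: 12.15
tool_pos: [0.4818, 0.0568, 0.2243]
tool_rot: [179.9, 0.0, 96.1]
force: [0.5, -0.0, 0.0]
grip_width: 0.0003
grasp_force: 0.0
```

```bash
python3 -c "
from h import *
print(bx())
im=viewer.read_camera('top'); cv2.imwrite('pics/t3.png',cv2.resize(im[150:300,180:460,::-1],None,fx=2.5,fy=2.5))"
```

```text
(array([-0.0215,  0.3817]), np.float64(0.22431350521783922), array([ 0.5, -0. ,  0. ]), 12.15)
```

View pics/t3.png

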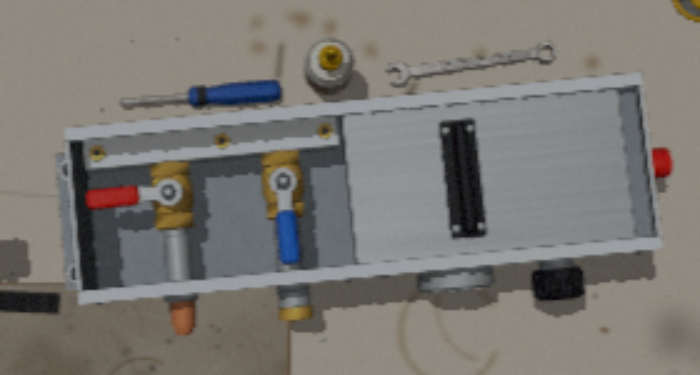

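```bash
python3 -c "
from h import *
print(env.sign_off())"
```

```text
the job is handed in; nothing more can be done
None
```

The job is handed in: the cover was pushed to its right stop and the red drain handle to its shut stop, both confirmed by a sharp force rise and the final top picture. That picture also shows the blue handle still open, the things behind the box in place and the arm clear; the sign-off returned no verdict.

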